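# Valve to the top

### The arm

A 6-joint arm with a two-finger parallel gripper is mounted at the origin on the work surface. World frame = base frame: x ahead of the robot, y to its left, z up, the work surface at z = 0. Lengths are in mm, angles in rad, forces in N, time in s.
With the tool pointing down it reaches from about 300 to 825 mm from the base axis. Payload 5.4 kg.
Tool frame: the origin (TCP) lies between the finger pads; the fingertips stand 8 mm ahead of it and the grasp point (between the pads) lies 11 mm behind it; z points along the fingers, y is the line along which they close (so a half turn about z gives the same grasp; the last joint's range is limited). The gripper opens to 92 mm and grips with 3 to 60 N. Pads are 20 mm wide; open, the fingers measure 128 mm over their backs; the gripper's body (75 mm by 189 mm) begins 69 mm behind the grasp point.
Start: joints at [-1.462, 0.158, 1.597, -0, 1.386, -0.21], TCP at [180.197, -546.018, 222.601] pointing down, gripper open.
Joint ranges: [-2.91, 2.91], [-0.94, 2.29], [0.18, 2.7], [-1.29, 4.43], [0.17, 2.64], [-3, 3]. Speed limits (rad/s): [2.57, 2.57, 3.14, 3.14, 3.14, 3.14].

### API

Orientations are given as [roll, pitch, yaw] about the fixed x, y, z axes, in that order (R = Rz(yaw) Ry(pitch) Rx(roll)).
In Python, from station import r, vision, sign_off gives the robot as it stands. Calls block until the motion is done:
- r.movep(position, orientation): joint-space move of the TCP to a pose.
- r.servo_line(position, orientation=None, velocity=150): straight line of the TCP; orientation=None keeps the orientation; velocity is the mean speed in mm/s.
- r.goto_joints(angles): joint-space move.
- r.set_gripper(opening): opening from 0.0 (shut) to 1.0 (fully open); the grip force is fixed at half the most; returns when the fingers have stopped.
- r.sleep(seconds).
- r.ik(position, orientation): joint angles nearest the present ones, or None.
- vision.get_image(name): name is "scene" or "top"; returns a dict with "frame" (400x640x3 uint8, red, green, blue), "fovy" (degrees; the focal length in pixels is half the picture's height over the tangent of half this angle, whatever the lens; pixels are square), "cx", "cy" (the principal point, pixels), "R" (3x3) and "t" (3): a world point X has camera coordinates R X + t. Camera axes: x right, y down, z forward; pixel columns grow to the right and rows downward; lengths in mm; the calibration is good to about 2 mm. A picture is of the moment at which its call begins. There is no depth.
A pose or a line that the arm cannot do raises r.IKError and nothing moves.
- sign_off(): hands the job in; it is judged then, once.
Readings, each from a call of its own:
- r.get_clock(): time.
- r.get_q(): joint angles.
- r.get_qd(): joint speeds.
- r.get_joint_torque(): joint torques, N m.
- r.get_position(): TCP position.
- r.get_tool_rot(): TCP orientation.
- r.get_contact_force(): force on the tool from outside, world axes, zero at the start.
- r.get_moment(): the same for the moment, N m.
- r.get_width(): opening from 0.0 (shut) to 1.0 (fully open).
- r.get_finger_force(): force on a finger pad.
Only numpy, scipy, OpenCV 4.12 (cv2) and the standard library are available. Lean on these libraries where they do the work, as an engineer would, in place of code of your own. Each camera call takes 0.05 s, during which the arm holds its last target. There are 200 camera calls.

### The job

The sack-truck wheel on the blue bench stand is waiting for air: turn it, pushing gently with a fingertip on its red spokes, until the valve stem with the yellow cap is at the top of the wheel and points straight up. Work round in at least two pushes, taking the finger right off the wheel to move on to another spoke while the stem is still well away from the top. Push only on the spokes, do not grip them, leave the tyre, the valve stem and the loose things on the bench alone, and finish clear of the wheel with the wheel at rest.

Things in the scene. Friction and masses are not known exactly. Their poses are not given: they have to be found in the camera images.
- stand: Blue steel wheel stand, fixed to the bench. Origin on the bench right under the middle of the wheel; x axis along the axle, away from the robot's side (turned up to 0.35 rad), z up. Base 200 x 220 x 12 mm; a post 45 mm wide, 212 mm high stands 70 to 100 mm behind the wheel's middle plane (+x). Before the wheel's near (-x) face are only flat loose things on the bench.
- axle (a point): Centre of the wheel: on the axle, in the tyre's middle plane, 180 mm above the bench, same axes as the stand. The hub is 44 mm in diameter and stands 45 mm out of the middle plane on the robot's side.
- wheel (a joint): Angle of the wheel about its axle, rad. 0 (or any whole number of turns) = valve stem straight up; it grows as the wheel turns clockwise seen from the robot's side (top of the wheel going to the stand's -y). It turns freely both ways without stops; friction 0.2 N m and some damping (0.1 N m s): 3 to 5 N at a spoke moves it and it stays where it is left.
- tyre: Black rubber tyre, outside diameter 320 mm, 40 mm wide (20 mm either side of the middle plane), with an aluminium rim inside it; the clear inside diameter is 236 mm. Origin on the axle, turns with the wheel: its z axis points to the valve.
- spokes: Five red straight spokes, 16 mm wide, 14 mm thick, 72 degrees apart; the stem lies midway between two (they stand 36, 108, 180, 252, 324 degrees from it). They slope from the hub: centre line 31 mm before the wheel's middle plane (robot's side) at 30 mm from the axle, 19 mm at 70 mm, 11 mm at 100 mm; open behind. Origin on the axle, z axis towards the stem, x along the axle away from the robot.
- stem: Bent brass valve stem, 9 mm thick with a yellow cap 15 mm in diameter and 22 mm long, on the far side of the wheel (34 mm behind the middle plane, 104 to 156 mm from the axle). Origin on the axle; its z axis is the direction in which the stem points, radially outward.
- stem_tip (a point): The end of the yellow cap: 156 mm from the axle, 34 mm behind the wheel's middle plane; straight above the axle line when done.
- wrench: loose bystander, to be left where it is: steel wrench 170 mm long, lying along its x axis on the bench before the wheel.
- axle_nut: loose bystander, to be left where it is: steel nut, 32 mm diameter, 14 mm high, on the bench before the wheel.
- gauge: loose bystander, to be left where it is: black tyre pressure gauge, 60 mm diameter, 29 mm high, brass connector 45 mm long along its x axis, on the bench before the wheel.
- grease_jar: loose bystander, to be left where it is: grey jar with red cap, 72 mm diameter, 75 mm high.
- spray_can: loose bystander, to be left where it is: blue and yellow can, 60 mm diameter, 160 mm high.
- mug: loose bystander, to be left where it is: white mug, 80 mm diameter, 90 mm high.
- screwdriver: loose bystander, to be left where it is: screwdriver with orange handle, lying along its x axis.

How it is judged:
By the outcome, as a careful person would: the job done as asked, in the order asked, and still so for the second after the job is handed in, with the robot touching nothing.
It also fails if it takes over 64 s, if anything falls off the work surface, if the arm or the gripper's body presses on something with over 40 N, if the wrist force passes 120 N, or if a joint passes its speed limit or range.

## Working session

There is one attempt and no reset: what is moved stays moved. The work goes in short steps, each a Python script; the robot and the scene stay as the last script left them, time stands still between calls to the robot, and variables do not carry over. Pictures are saved under pics/ and viewed, at most 10 in all, crops included, and the job is handed in when it is done.

```bash
mkdir -p pics; ls; python3 - <<'E'
from station import r,vision
import cv2,numpy as np
for n in("scene","top"):
    d=vision.get_image(n);cv2.imwrite(f"pics/{n}0.png",d["frame"][:,:,::-1])
    print(n,d["fovy"],d["cx"],d["cy"],np.round(d["R"],4).tolist(),np.round(d["t"],1), -np.array(d["R"]).T@d["t"])
print(r.get_clock(),r.get_tool_rot())
E
```

```text
pics
scene 56.26722061859909 315.1238471467467 200.62601998905137 [[-0.9999, -0.0069, -0.0075], [-0.003, 0.9004, -0.435], [0.0098, -0.435, -0.9004]] [ 516.1   80.9 1298.2] [ 503.63204176  495.44036305 1207.98535282]
top 53.62654448344506 317.487673970268 197.55214067531008 [[-0.0164, -0.9998, 0.0103], [-0.9985, 0.0158, -0.0524], [0.0522, -0.0111, -0.9986]] [   6.7  526.5 1208.9] [ 462.74670188   11.78474151 1234.69475352]
0.1 [-3.13993965e+00 -3.44036793e-04  3.18789790e-01]
```

View pics/scene0.png

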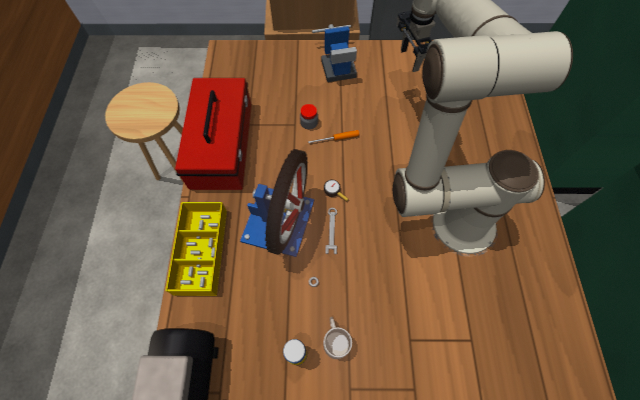

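View pics/top0.png

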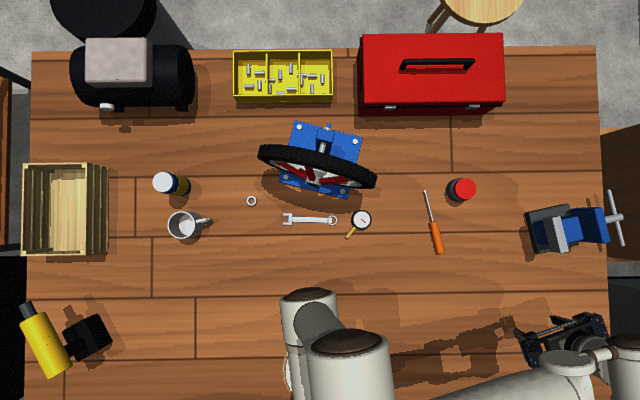

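```bash
python3 - <<'E'
import cv2
a=cv2.imread("pics/top0.png")[105:215,245:395];cv2.imwrite("pics/tc.png",cv2.resize(a,None,fx=5,fy=5,interpolation=cv2.INTER_CUBIC))
a=cv2.imread("pics/scene0.png")[140:265,230:360];cv2.imwrite("pics/sc.png",cv2.resize(a,None,fx=4.8,fy=4.8,interpolation=cv2.INTER_CUBIC))
E
```

```text
(no output)
```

View pics/tc.png

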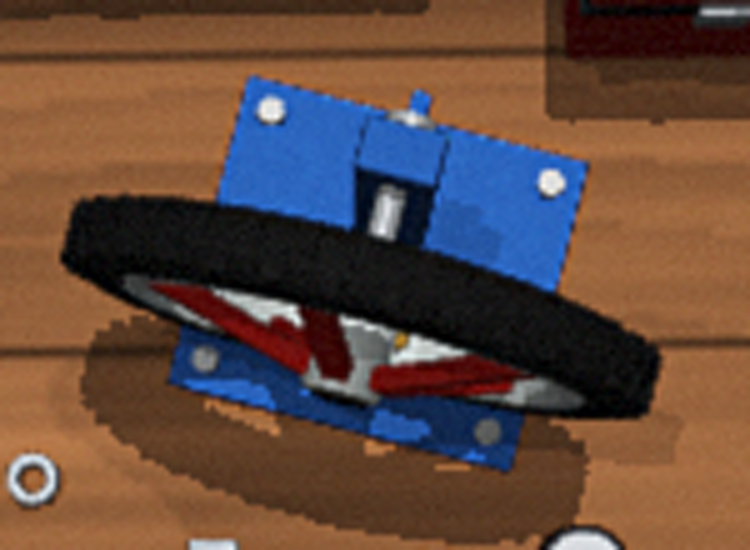

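View pics/sc.png

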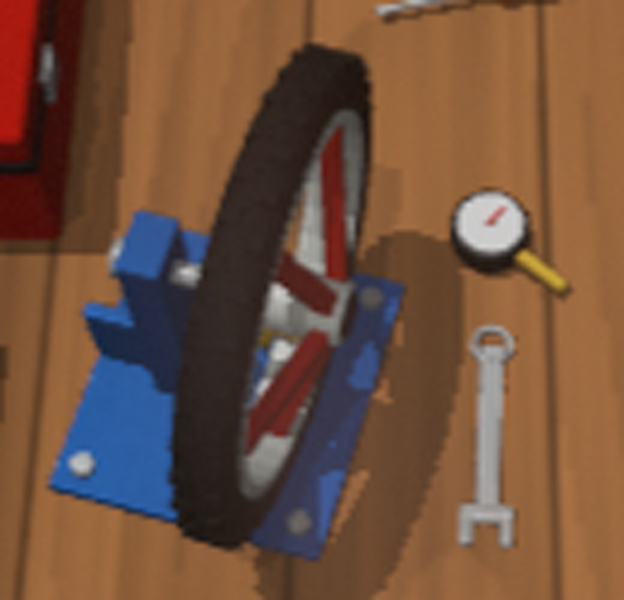

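```bash
cat > h.py <<'E'
import numpy as np,cv2
from station import r,vision
def ray(d,u,v):
    f=200/np.tan(np.radians(d["fovy"])/2);R=np.array(d["R"])
    return -R.T@np.array(d["t"]), R.T@np.array([(u-d["cx"])/f,(v-d["cy"])/f,1.])
def onz(d,u,v,z): c,w=ray(d,u,v);return c+w*(z-c[2])/w[2]
def tri(a,b):
    A=np.zeros((3,3));B=np.zeros(3)
    for c,w in(a,b):
        w=w/np.linalg.norm(w);P=np.eye(3)-np.outer(w,w);A+=P;B+=P@c
    return np.linalg.solve(A,B)
def frame(yaw): c,s=np.cos(yaw),np.sin(yaw);return np.array([[c,-s,0],[s,c,0],[0,0,1.]])
def local(d,u,v,O,yaw,depth):   # depth(r)->local x
    c,w=ray(d,u,v);M=frame(yaw);c=M.T@(c-O);w=M.T@w;x=-19.
    for _ in range(30):
        p=c+w*(x-c[0])/w[0];x=depth(np.hypot(p[1],p[2]))
    return p
cone=lambda rr:np.interp(rr,[30,70,100],[-31,-19,-11])-5
def ang(p): return np.degrees(np.arctan2(-p[1],p[2]))
E
python3 - <<'E'
from h import *
T=vision.get_image("top");S=vision.get_image("scene")
C=[onz(T,245+u/5,105+v/5,12) for u,v in((250,76),(587,160),(513,470),(170,382))]
for c in C:print(c.round(1))
print("ctr",np.mean(C,0)); 
e=C[0]-C[1];print("yaw y-edge",np.arctan2(-e[0],e[1]),np.linalg.norm(e)); e=C[0]-C[3];print(np.arctan2(e[1],e[0]),np.linalg.norm(e))
e=C[1]-C[2];print(np.arctan2(e[1],e[0]),np.linalg.norm(e)); e=C[3]-C[2];print(np.arctan2(-e[0],e[1]))
print("hub",tri(ray(T,245+342/5,105+390/5),ray(S,230+347/4.8,140+312/4.8)))
f=T["frame"][105:215,245:395].astype(int);m=(f.max(2)<48)
n,l,st,ce=cv2.connectedComponentsWithStats(m.astype(np.uint8));k=1+st[1:,4].argmax();ys,xs=np.where(l==k)
print(st[k]);
for i in(xs.argmin(),xs.argmax()): print("tyre end",xs[i]+245,ys[i]+105,onz(T,xs[i]+245,ys[i]+105,180).round(1))
E
```

```text
[769.8  64.5  12. ]
[ 713.8 -145.2   12. ]
[520.7 -95.   12. ]
[578.6 116.6  12. ]
ctr [645.72024846 -14.79154534  12.        ]
yaw y-edge -0.260955945425731 216.99444873914766
-0.2661867736667045 198.08983622368964
-0.25438343383013207 199.50410858594972
-0.2673963660440401
hub [555.77524491  10.47398363 173.54871781]
[  12   34  120   50 2208]
tyre end 257 156 [631.9 160.3 180. ]
tyre end 376 176 [ 573.2 -157.8  180. ]
```

```bash
cat >> h.py <<'E'
O=np.array([600.,-2.,180.]);YAW=-0.263;M=frame(YAW)
def W(x,y,z): return O+M@np.array([x,y,z])
def redangles(n,d,O=O):
    f=cv2.cvtColor(d["frame"],cv2.COLOR_RGB2HSV).astype(int)
    m=((f[...,0]<6)|(f[...,0]>173))&(f[...,1]>150)&(f[...,2]>70);out=[]
    for v,u in zip(*np.where(m)):
        p=local(d,u,v,O,YAW,cone);rr=np.hypot(p[1],p[2])
        if 35<rr<105: out.append((ang(p),rr))
    return np.array(out)
def brass(d):
    f=cv2.cvtColor(d["frame"],cv2.COLOR_RGB2HSV).astype(int)
    m=(f[...,0]>16)&(f[...,0]<32)&(f[...,1]>170)&(f[...,2]>110);out=[]
    for v,u in zip(*np.where(m)):
        p=local(d,u,v,O,YAW,lambda q:34.);rr=np.hypot(p[1],p[2])
        if rr<165: out.append((u,v,round(ang(p)),round(rr)))
    return out
def proj(d,X):
    f=200/np.tan(np.radians(d["fovy"])/2);c=np.array(d["R"])@X+d["t"];return c[:2]/c[2]*f+[d["cx"],d["cy"]]
E
python3 - <<'E'
from h import *
for n in("top","scene"):
    d=vision.get_image(n);a=redangles(n,d)
    h=np.histogram(a[:,0],bins=np.arange(-180,181,12));print(n,[(int(b),int(c)) for c,b in zip(*h) if c])
    z=np.exp(1j*np.radians(a[:,0])*5);print("mod72",np.degrees(np.angle(z.mean()))/5,abs(z.mean()))
    print(brass(d))
    # tyre silhouette check: sides of the tyre at local y=+-, near/far top edges
    print([proj(d,W(x,0,160)).round(1).tolist() for x in(-20,20)],[proj(d,W(x,y,0)).round(1).tolist() for y in(160,-160) for x in(-20,20)])
    g=d["frame"].max(2)<48; 
    if n=="top":
        for u in(317,325,335,345): print(u,np.where(g[:,u][125:195])[0][[0,-1]]+125)
E
```

```text
top [(-168, 1), (-156, 1), (-132, 2), (-108, 1), (-96, 14), (-84, 15), (-72, 27), (-60, 6), (-48, 10), (-36, 4), (-24, 4), (24, 8), (36, 12), (48, 8), (60, 6), (72, 3), (84, 10), (96, 4), (108, 1), (132, 1), (144, 3), (156, 5)]
mod72 0.5384503374589313 0.08398272648220773
[]
[[316.4, 166.3], [320.7, 149.4]] [[258.0, 159.6], [261.8, 145.2], [373.9, 188.7], [377.4, 174.3]]
317 [139 186]
325 [141 184]
335 [157 184]
345 [160 186]
scene [(-168, 1), (-156, 2), (-144, 6), (-132, 4), (-120, 7), (-108, 14), (-96, 28), (-84, 32), (-72, 6), (-60, 8), (-48, 1), (-36, 2), (-24, 16), (-12, 3), (12, 2), (24, 15), (36, 30), (48, 23), (60, 14), (72, 2)]
mod72 -19.179598483849976 0.418150165933065
[]
[[289.9, 175.9], [275.6, 172.5]] [[277.3, 250.3], [264.1, 246.8], [307.9, 158.7], [296.1, 156.0]]
```

```bash
python3 - <<'E'
from h import *
T=vision.get_image("top");S=vision.get_image("scene")
t=lambda u,v:(T,245+u/5,105+v/5); s=lambda u,v:(S,230+u/4.8,140+v/4.8)
c7=lambda q:cone(q)
for n,q in dict(A=s(334,150),A2=s(336,210),A3=s(338,265),B=s(285,260),B2=s(318,290),C=s(255,425),C2=s(300,370),D=s(280,425),tl=t(175,292),tl2=t(240,325),tm=t(320,315),tm2=t(328,345),tr=t(520,370),tr2=t(450,378),tr3=t(400,370)).items():
    p=local(*q,O,YAW,c7);print(n,round(ang(p),1),p.round(1))
for a in(48,40): 
  for k in range(5):
    th=np.radians(a+72*k);print(a+72*k,[[(proj(d,W(cone(R)-1,-R*np.sin(th),R*np.cos(th)))-o)*k2 for d,o,k2 in((T,[245,105],5),(S,[230,140],4.8))] for R in(35,105)])
p=tri(ray(*t(520,375)),ray(*s(336,140)));p2=M.T@(p-O);print("A tri",p2,ang(p2))
p=tri(ray(*t(172,292)),ray(*s(247,435)));p2=M.T@(p-O);print("C tri",p2,ang(p2))
f=cv2.cvtColor(T["frame"],cv2.COLOR_RGB2HSV)
print(f[169:176,321:330].tolist())
E
```

```text
A 59.5 [-17.4 -81.8  48.1]
A2 57.8 [-27.4 -49.5  31.2]
A3 143.2 [-16.  -73.2 -97.8]
B -9.6 [-16.   12.4  73.6]
B2 -0.5 [-29.6   0.1  15.5]
C -85.3 [-17.4  94.4   7.8]
C2 -96.5 [-30.8  47.   -5.4]
D -138.0 [-17.7  62.7 -69.5]
tl -87.7 [-16.   99.9   3.9]
tl2 -74.4 [-26.   60.9  17. ]
tm -6.5 [-25.5  16.1 140.7]
tm2 -4.6 [-36.    9.8 120.3]
tr 61.9 [-16.4 -86.2  45.9]
tr2 86.8 [-24.6 -53.7   3. ]
tr3 162.6 [-17.7 -27.1 -86.3]
48 [[array([395.85862063, 381.47293671]), array([338.23098932, 250.60262487])], [array([508.29701097, 362.38251904]), array([330.10728018, 136.81552254])]]
120 [[array([401.48481386, 390.43131043]), array([342.79819076, 273.57782819])], [array([512.23887027, 390.49737351]), array([343.91662084, 213.17746866])]]
192 [[array([334.58313974, 376.50606823]), array([327.52801035, 335.03707304])], [array([318.71064192, 351.21333223]), array([300.27229868, 388.75129624])]]
264 [[array([284.65033752, 358.52496372]), array([312.66392923, 353.46765425])], [array([168.74554459, 295.53968583]), array([251.98395959, 450.73231874])]]
336 [[array([321.09827259, 360.99569359]), ar
[... 1255 characters left out ...]
, [60, 255, 5], [36, 85, 15]], [[90, 7, 172], [105, 6, 160], [100, 12, 131], [21, 70, 99], [20, 129, 79], [18, 154, 38], [130, 17, 44], [113, 34, 30], [135, 73, 7]], [[70, 7, 116], [99, 12, 154], [100, 6, 125], [20, 151, 145], [20, 189, 173], [20, 118, 130], [83, 13, 183], [85, 9, 165], [69, 20, 90]], [[150, 3, 91], [90, 16, 97], [38, 9, 109], [20, 184, 169], [20, 196, 173], [18, 89, 140], [90, 8, 219], [75, 7, 221], [80, 8, 200]], [[80, 8, 96], [90, 6, 85], [75, 10, 101], [20, 149, 106], [19, 106, 128], [60, 8, 165], [86, 10, 214], [85, 7, 213], [85, 8, 195]], [[84, 14, 88], [78, 14, 88], [94, 13, 135], [72, 10, 131], [83, 11, 208], [93, 10, 219], [83, 10, 221], [86, 9, 201], [80, 8, 196]]]
```

```bash
python3 - <<'E'
from h import *
T=vision.get_image("top");S=vision.get_image("scene")
for d,u,v in((T,325,172.7),(S,230+266/4.8,140+340/4.8)):
    for x in(0,15,34): p=local(d,u,v,O,YAW,lambda q:x);print(x,p.round(),round(ang(p)),round(np.hypot(p[1],p[2])))
p=M.T@(tri(ray(T,325,172.7),ray(S,230+266/4.8,140+340/4.8))-O);print(p,ang(p))
for a in(94,22,166,-122,-50):
    th=np.radians(a);print(a,[[proj(d,W(x,-R*np.sin(th),R*np.cos(th))).round(1).tolist() for x,R in((34,104),(34,145),(34,156))] for d in(T,S)])
f=cv2.cvtColor(S["frame"],cv2.COLOR_RGB2HSV)
print([(u,v,f[v,u].tolist()) for v in range(205,216) for u in range(280,290) if 14<f[v,u,0]<34 and f[v,u,1]>60])
E
```

```text
0 [  0. -23. -86.] 165 89
15 [  15.  -23. -212.] 174 213
34 [  34.  -23. -371.] 176 372
0 [  0.  25. -25.] -134 35
15 [ 15.  -4. -96.] 178 96
34 [  34.  -41. -186.] 168 190
[  14.23300748  -20.74711489 -133.18502698] 171.1458183900274
94 [[[358.0, 164.5], [372.5, 168.4], [376.4, 169.4]], [[286.9, 170.6], [290.7, 160.6], [291.7, 157.9]]]
22 [[[337.1, 152.3], [344.4, 151.2], [346.4, 150.9]], [[277.5, 171.1], [277.9, 159.7], [278.0, 156.5]]]
166 [[[328.5, 162.3], [331.2, 165.0], [331.8, 165.7]], [[282.0, 204.5], [283.9, 206.9], [284.4, 207.5]]]
-122 [[[290.2, 150.2], [278.9, 148.6], [276.0, 148.2]], [[269.6, 230.1], [266.9, 242.7], [266.2, 246.1]]]
-50 [[[290.6, 142.7], [277.6, 137.6], [274.0, 136.1]], [[265.5, 211.6], [260.6, 217.9], [259.2, 219.6]]]
[(284, 208, [17, 67, 87]), (285, 208, [19, 86, 104]), (284, 209, [16, 94, 84]), (285, 209, [21, 164, 104]), (286, 209, [20, 152, 104]), (287, 209, [19, 122, 98]), (288, 209, [18, 99, 106]), (289, 209, [18, 67, 103]), (283, 210, [18, 85, 66]), (284, 210, [20, 120, 96]), (285, 210, [21, 185, 102]), (286, 210, [17, 76, 87]), (289, 210, [17, 64, 99]), (283, 211, [16, 99, 67]), (284, 211, [20, 139, 88]), (285, 211, [20, 160, 89])]
```

```bash
cat >> h.py <<'E'
from scipy.spatial.transform import Rotation as Ro
SG=1
def pose(x,phi,rad=75,off=0.,sg=None):
    """finger centre at radius rad along direction phi(deg, spoke axis) and off mm tangentially clockwise; x=local TCP x; tool y along the spoke"""
    t=np.radians(phi);e=np.array([0,-np.sin(t),np.cos(t)]);tt=np.array([0,-np.cos(t),-np.sin(t)])
    R=np.empty((3,3));R[:,2]=M[:,0];R[:,1]=(sg or SG)*(M@e);R[:,0]=np.cross(R[:,1],R[:,2])
    return O+M@(rad*e+off*tt+np.array([x,0,0])),Ro.from_matrix(R).as_euler("xyz")
E
python3 - <<'E'
from h import *
for sg in(1,-1):
  for phi in(100,80,58,30,0,-30):
    print(sg,phi,[None if (q:=r.ik(*map(list,pose(x,phi,75,18,sg)))) is None else np.round(q,2).tolist() for x in(-110,-12)])
E
```

```text
1 100 [None, [-0.41, 0.35, 2.49, 2.99, 1.28, -1.35]]
1 80 [None, [-0.44, 0.22, 2.53, 2.95, 1.19, -1.68]]
1 58 [None, [-0.42, 0.08, 2.56, 2.96, 1.08, -2.04]]
1 30 [None, [-0.34, -0.06, 2.57, 3.05, 0.94, -2.56]]
1 0 [None, None]
1 -30 [None, [-0.06, -0.03, 2.48, 3.41, 0.89, 2.45]]
-1 100 [None, [-0.41, 0.35, 2.49, 2.99, 1.28, 1.79]]
-1 80 [None, [-0.44, 0.22, 2.53, 2.95, 1.19, 1.47]]
-1 58 [None, [-0.42, 0.08, 2.56, 2.96, 1.08, 1.1]]
-1 30 [None, [-0.34, -0.06, 2.57, 3.05, 0.94, 0.58]]
-1 0 [None, [-0.2, -0.1, 2.54, 3.22, 0.87, -0.05]]
-1 -30 [None, [-0.06, -0.03, 2.48, 3.41, 0.89, -0.69]]
```

```bash
cat >> h.py <<'E'
SG=-1;TILT=0.
def pose(x,phi,rad=75,off=0.,tilt=None,back=0.):
    """finger centre at radius rad along spoke direction phi (deg), off mm clockwise of it; x=local TCP x; back=retreat along tool axis"""
    a=np.radians(TILT if tilt is None else tilt)
    t=np.radians(phi);e=np.array([0,-np.sin(t),np.cos(t)]);tt=np.array([0,-np.cos(t),-np.sin(t)])
    z=np.array([np.cos(a),0,-np.sin(a)]);y=SG*(e-z*(e@z));y/=np.linalg.norm(y)
    R=M@np.column_stack([np.cross(y,z),y,z])
    return list(O+M@(rad*e+off*tt+np.array([x,0,0])-back*z)),list(Ro.from_matrix(R).as_euler("xyz"))
E
python3 - <<'E'
from h import *
for tilt in(0,15,30,45):
  for phi in(95,60,30,0,-30):
    print(tilt,phi,[None if (q:=r.ik(*pose(-12,phi,75,18,tilt,b))) is None else np.round(q,2).tolist() for b in(0,40,60,100)])
E
```

```text
0 95 [[-0.42, 0.32, 2.5, 2.98, 1.26, 1.71], [-2.49, 2.15, 2.6, 1.6, 0.91, 0.03], [-2.4, 2.01, 2.65, 1.54, 1.0, 0.14], None]
0 60 [[-0.42, 0.09, 2.56, 2.96, 1.09, 1.13], [-2.49, 2.21, 2.67, 1.7, 0.92, -0.74], None, None]
0 30 [[-0.34, -0.06, 2.57, 3.05, 0.94, 0.58], [-0.35, -0.2, 2.68, 3.03, 0.92, 0.59], None, None]
0 0 [[-0.2, -0.1, 2.54, 3.22, 0.87, -0.05], [-0.19, -0.23, 2.64, 3.24, 0.84, -0.07], [-0.18, -0.31, 2.69, 3.25, 0.82, -0.08], None]
0 -30 [[-0.06, -0.03, 2.48, 3.41, 0.89, -0.69], [-0.02, -0.13, 2.57, 3.45, 0.89, -0.72], [-0.0, -0.19, 2.61, 3.48, 0.88, -0.74], None]
15 95 [[-0.41, -0.05, 2.56, 2.91, 0.69, 1.8], [-0.44, -0.25, 2.68, 2.84, 0.62, 1.86], None, None]
15 60 [[-0.42, -0.26, 2.58, 2.83, 0.5, 1.3], None, None, None]
15 30 [[-0.34, -0.37, 2.56, 2.94, 0.37, 0.7], [-0.35, -0.6, 2.67, 2.8, 0.25, 0.85], None, None]
15 0 [[-0.2, -0.37, 2.51, 3.33, 0.32, -0.16], [-0.19, -0.57, 2.61, 3.46, 0.22, -0.29], None, None]
15 -30 [[-0.06, -0.28, 2.45, 3.68, 0.39, -0.99], [-0.03, -0.44, 2.54, 3.87, 0.34, -1.18], [-0.02, -0.54, 2.58, 4.02, 0.31, -1.33], None]
30 95 [[-0.4, -0.25, 2.
[... 483 characters left out ...]
[[-0.38, -0.25, 2.33, 0.28, 0.29, -1.86], [-0.39, -0.41, 2.38, 0.23, 0.4, -1.81], [-0.39, -0.5, 2.41, 0.21, 0.46, -1.79], [-0.41, -0.66, 2.44, 0.18, 0.59, -1.77]]
45 60 [[-0.38, -0.34, 2.3, 0.21, 0.42, -2.23], [-0.39, -0.49, 2.34, 0.18, 0.52, -2.21], [-0.4, -0.57, 2.35, 0.17, 0.58, -2.2], [-0.41, -0.71, 2.38, 0.16, 0.71, -2.19]]
45 30 [[-0.32, -0.38, 2.25, 0.08, 0.49, -2.57], [-0.32, -0.51, 2.28, 0.08, 0.59, -2.56], [-0.33, -0.58, 2.29, 0.07, 0.65, -2.56], [-0.33, -0.71, 2.31, 0.07, 0.76, -2.56]]
45 0 [None, None, None, None]
45 -30 [[-0.11, -0.31, 2.16, -0.22, 0.52, 2.76], [-0.09, -0.42, 2.18, -0.21, 0.61, 2.75], [-0.09, -0.48, 2.19, -0.2, 0.66, 2.75], [-0.07, -0.58, 2.2, -0.2, 0.76, 2.74]]
```

```bash
cat >> h.py <<'E'
SG=1
E
python3 - <<'E'
from h import *
for tilt in(45,50,55):
  for phi,off in((62,50),(58,34),(30,24),(0,18),(-30,19),(-45,20)):
    print(tilt,phi,[None if (q:=r.ik(*pose(-12,phi,62,off,tilt,b))) is None else np.round(q,2).tolist() for b in(0,60,100,140)])
print([r.ik(*pose(-90,62,62,50,t,60)) for t in(50,55,70)])
E
```

```text
45 62 [[-0.39, -0.28, 2.33, 0.29, 0.32, 0.84], [-0.41, -0.52, 2.4, 0.22, 0.49, 0.91], [-0.43, -0.68, 2.43, 0.2, 0.62, 0.93], [-0.45, -0.84, 2.45, 0.19, 0.76, 0.94]]
45 58 [[-0.37, -0.31, 2.31, 0.21, 0.37, 0.88], [-0.39, -0.54, 2.37, 0.17, 0.53, 0.92], [-0.4, -0.69, 2.4, 0.16, 0.66, 0.93], [-0.42, -0.84, 2.42, 0.15, 0.79, 0.94]]
45 30 [[-0.31, -0.36, 2.26, 0.08, 0.45, 0.57], [-0.32, -0.56, 2.31, 0.07, 0.61, 0.58], [-0.33, -0.7, 2.33, 0.07, 0.73, 0.59], [-0.34, -0.82, 2.33, 0.07, 0.84, 0.59]]
45 0 [[-0.22, -0.35, 2.21, -0.07, 0.49, 0.09], [-0.21, -0.53, 2.25, -0.06, 0.64, 0.09], [-0.21, -0.65, 2.27, -0.06, 0.74, 0.09], [-0.2, -0.76, 2.27, -0.06, 0.85, 0.09]]
45 -30 [[-0.13, -0.3, 2.18, -0.2, 0.5, -0.41], [-0.11, -0.48, 2.22, -0.18, 0.63, -0.43], [-0.09, -0.59, 2.23, -0.18, 0.73, -0.43], [-0.08, -0.69, 2.23, -0.18, 0.84, -0.43]]
45 -45 [[-0.09, -0.27, 2.17, -0.27, 0.49, -0.59], [-0.06, -0.45, 2.21, -0.24, 0.62, -0.61], [-0.04, -0.56, 2.22, -0.23, 0.72, -0.62], [-0.02, -0.66, 2.22, -0.23, 0.82, -0.62]]
50 62 [[-0.39, -0.25, 2.26, 0.19, 0.44, 0.98], [-0.4, -0.46, 2.32, 0.16, 0.6, 1.01], [
[... 1521 characters left out ...]
49, 2.08, -0.03, 0.94, 0.06], [-0.21, -0.57, 2.06, -0.03, 1.03, 0.06]]
55 -30 [[-0.14, -0.23, 2.04, -0.11, 0.72, -0.61], [-0.13, -0.36, 2.05, -0.1, 0.85, -0.61], [-0.12, -0.45, 2.05, -0.1, 0.94, -0.61], [-0.11, -0.52, 2.03, -0.1, 1.03, -0.61]]
55 -45 [[-0.1, -0.2, 2.03, -0.14, 0.71, -0.81], [-0.09, -0.34, 2.04, -0.13, 0.84, -0.82], [-0.08, -0.42, 2.04, -0.13, 0.92, -0.82], [-0.07, -0.49, 2.03, -0.13, 1.01, -0.82]]
[array([-0.44572654, -0.80104371,  2.50244095,  0.17079617,  0.75763192,
        0.97619651]), array([-0.42749585, -0.69676685,  2.41294612,  0.12821684,  0.82502835,
        1.05237622]), array([-0.38664881, -0.40953828,  2.15127599,  0.04854487,  1.05375172,
        1.25063524])]
```

```bash
cat >> h.py <<'E'
def pose(x,phi,rad=60,off=0.,back=0.,tilt=45):
    a=np.radians(tilt);t=np.radians(phi);e=np.array([0,-np.sin(t),np.cos(t)]);tt=np.array([0,-np.cos(t),-np.sin(t)])
    z=np.array([np.cos(a),0,-np.sin(a)]);y=np.array([0,-SG,0.])
    R=M@np.column_stack([np.cross(y,z),y,z])
    return list(O+M@(rad*e+off*tt+np.array([x,0,0])-back*z)),list(Ro.from_matrix(R).as_euler("xyz"))
def push(p0,p1,o0,o1,n,v=40,log=True):
    for p,o in zip(np.linspace(p0,p1,n+1)[1:],np.linspace(o0,o1,n+1)[1:]):
        r.servo_line(*pose(-12,p,60,o),velocity=v)
        if log: print(round(p,1),np.round(r.get_contact_force(),1),end=" ")
    print()
def snap(n):
    d=vision.get_image(n);f=d["frame"];a,b=(f[105:215,245:395],5) if n=="top" else (f[140:265,230:360],4.8)
    cv2.imwrite(f"pics/{n}_{r.get_clock():.1f}.png",cv2.resize(a,None,fx=b,fy=b,interpolation=cv2.INTER_CUBIC)[:,:,::-1]);return d
E
python3 - <<'E'
import h
from h import *
for sg in(1,-1):
    h.SG=sg;print(sg,[None if (q:=r.ik(*pose(x,p,60,o,b))) is None else np.round(q,2).tolist() for x,p,o,b in((-80,-14,42,60),(-12,-14,42,60),(-12,-14,42,0),(-12,-36,28,0),(-12,36,46,80),(-12,36,46,0),(-12,-36,40,80))])
E
```

```text
1 [[-0.23, -0.81, 2.39, -0.03, 0.78, 1.62], [-0.24, -0.55, 2.25, -0.03, 0.66, 1.61], [-0.24, -0.36, 2.21, -0.03, 0.51, 1.62], [-0.13, -0.31, 2.18, -0.19, 0.5, 1.84], [-0.4, -0.64, 2.36, 0.16, 0.64, 1.35], [-0.38, -0.34, 2.29, 0.2, 0.41, 1.31], [-0.14, -0.56, 2.22, -0.14, 0.71, 1.76]]
-1 [[-0.23, -0.81, 2.39, -0.03, 0.78, -1.52], [-0.24, -0.55, 2.25, -0.03, 0.66, -1.53], [-0.24, -0.36, 2.21, -0.03, 0.51, -1.53], [-0.13, -0.31, 2.18, -0.19, 0.5, -1.31], [-0.4, -0.64, 2.36, 0.16, 0.64, -1.8], [-0.38, -0.34, 2.29, 0.2, 0.41, -1.83], [-0.14, -0.56, 2.22, -0.14, 0.71, -1.38]]
```

```bash
echo "SG=-1" >> h.py; python3 - <<'E'
from h import *
r.set_gripper(0.0)
r.movep(*pose(-80,-14,60,42,60)); print(r.get_position(),r.get_clock())
r.servo_line(*pose(-12,-14,60,42,60))
r.servo_line(*pose(-12,-14,60,42),velocity=80); print(np.round(r.get_contact_force(),1))
push(-14,-14,42,28,3)
push(-14,-36,28,28,4)
push(-36,-36,28,40,1,v=80)
r.servo_line(*pose(-12,-36,60,40,80));print(r.get_clock(),np.round(r.get_contact_force(),1))
snap("scene")
E
ls pics
```

```text
[475.15515725   3.92449541 291.02074217] 4.0833
[0.3 0.4 0.5]
-14.0 [0.7 0.  0.5] -14.0 [0.1 0.5 0.1] -14.0 [ 0.5 -0.1  0.5] 
-19.5 [ 0.4 -0.6 -0.3] -25.0 [ 0.2 -0.5 -0.3] -30.5 [-0.2 -1.3 -0. ] -36.0 [ 0.7 -0.9 -0.5] 
-36.0 [-0.3 -0.1 -0.3] 
8.6 [-0.   0.   0.9]
sc.png
scene0.png
scene_8.7.png
tc.png
top0.png
```

View pics/scene_8.7.png

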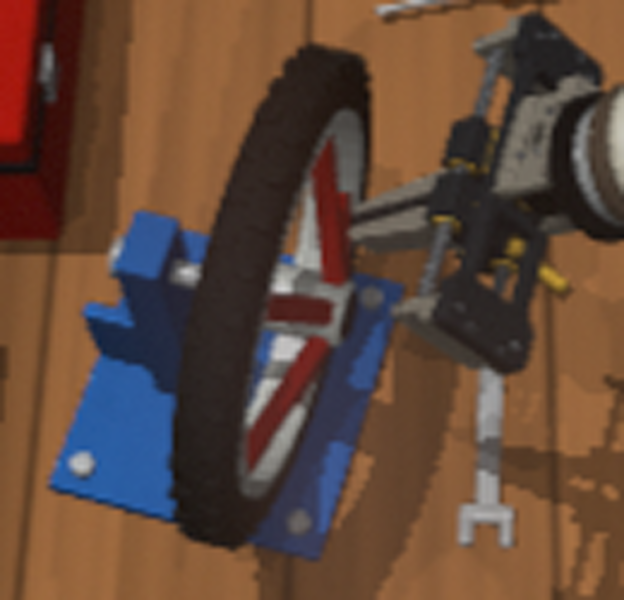

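```bash
python3 - <<'E'
from h import *
print(r.get_width(),r.get_finger_force(),r.get_position(),pose(-12,-36,60,40,80)[0])
S=vision.get_image("scene")
for u,v in((322,155),(270,308),(300,308),(252,455)):
    p=local(S,230+u/4.8,140+v/4.8,O,YAW,cone);print(ang(p),p.round())
E
```

```text
0.002656012109091923 0.0 [534.44287247  18.6582181  307.31112507] [np.float64(534.5448396241734), np.float64(18.632846787820547), np.float64(308.6209722491196)]
39.71147653722223 [-17. -62.  75.]
-31.82865762802751 [-16.  43.  70.]
-28.061250348855086 [-36.  45.  84.]
-101.1141946223934 [-16. 104. -20.]
```

```bash
python3 - <<'E'
from h import *
S=vision.get_image("scene");P=r.get_position();R=Ro.from_euler("xyz",r.get_tool_rot()).as_matrix()
for n,o in dict(tip=(0,0,8),root=(0,0,-80),yp=(0,46,0),ym=(0,-46,0)).items(): print(n,((proj(S,P+R@np.array(o,float))-[230,140])*4.8).round())
E
```

```text
tip [363. 227.]
root [471. 200.]
yp [349. 295.]
ym [394. 157.]
```

```bash
python3 - <<'E'
from h import *
r.servo_line(*pose(-12,0,60,44,80));r.servo_line(*pose(-12,40,60,47,80))
r.servo_line(*pose(-12,40,60,47),velocity=80); print(np.round(r.get_contact_force(),1))
push(40,-38,47,28,14)
push(-38,-38,28,40,1,v=80)
r.servo_line(*pose(-12,-38,60,40,80));print(r.get_clock(),np.round(r.get_contact_force(),1))
for n in("scene","top"):
    d=snap(n);print(n,brass(d))
E
ls pics
```

```text
[-0.3 -0.4 -0.7]
34.4 [-2.7 -0.2 -0.1] 28.9 [-1.9  1.1 -0.4] 23.3 [-2.4 -0.1 -0.2] 17.7 [-1.2 -1.4 -0.9] 12.1 [-0.6 -0.9  0.2] 6.6 [-1.3 -0.5 -0.5] 1.0 [-1.5  0.3 -0.1] -4.6 [-1.3 -1.1 -0.5] -10.1 [-0.1 -0.  -0.2] -15.7 [-0.8  0.4  0.5] -21.3 [-0.1 -0.8 -0.7] -26.9 [ 0.7 -0.4 -0.4] -32.4 [-0.7 -1.7 -0.3] -38.0 [ 0.1 -0.7 -0.4] 
-38.0 [ 0.1  0.1 -1.1] 
16.7833 [-0.8 -0.6 -0.1]
scene [(np.int64(289), np.int64(152), 71, 147), (np.int64(290), np.int64(152), 76, 152)]
top [(np.int64(357), np.int64(163), 82, 99), (np.int64(358), np.int64(163), 80, 102), (np.int64(359), np.int64(163), 78, 105), (np.int64(359), np.int64(164), 87, 105), (np.int64(360), np.int64(164), 85, 108), (np.int64(361), np.int64(164), 83, 110), (np.int64(362), np.int64(164), 81, 113), (np.int64(363), np.int64(164), 79, 116), (np.int64(364), np.int64(164), 78, 119), (np.int64(366), np.int64(164), 75, 125), (np.int64(369), np.int64(164), 71, 134), (np.int64(370), np.int64(164), 70, 138), (np.int64(371), np.int64(164), 68, 141), (np.int64(372), np.int64(164), 67, 144), (np.int64(361), np.int64(165), 91, 112), (np.int64(362
[... 1827 characters left out ...]
143), (np.int64(373), np.int64(168), 91, 145), (np.int64(374), np.int64(168), 89, 147), (np.int64(375), np.int64(168), 88, 149), (np.int64(376), np.int64(168), 86, 151), (np.int64(377), np.int64(168), 85, 154), (np.int64(370), np.int64(169), 103, 144), (np.int64(371), np.int64(169), 101, 146), (np.int64(372), np.int64(169), 99, 147), (np.int64(373), np.int64(169), 97, 148), (np.int64(374), np.int64(169), 96, 150), (np.int64(375), np.int64(169), 94, 152), (np.int64(376), np.int64(169), 92, 154), (np.int64(374), np.int64(170), 102, 155), (np.int64(375), np.int64(170), 100, 157), (np.int64(376), np.int64(170), 98, 158)]
sc.png
scene0.png
scene_16.8.png
scene_8.7.png
tc.png
top0.png
top_16.9.png
```

```bash
cat >> h.py <<'E'
def cap():
    d=vision.get_image("top");b=np.array([q[:2] for q in brass(d)],float)
    if len(b)<3: print("no cap",len(b));return
    u,v=b.mean(0);c,w=ray(d,u,v);c=M.T@(c-O);w=M.T@w
    p=c+w*(145-c[2])/w[2];a=np.degrees(np.arctan2(-p[1],145.));print("cap",len(b),(u.round(1),v.round(1)),p.round(1),"theta~",a.round(2));return a
E
python3 - <<'E'
from h import *
r.servo_line(*pose(-12,0,60,44,80));r.servo_line(*pose(-12,40,60,47,80))
r.servo_line(*pose(-12,40,60,47),velocity=80); print(np.round(r.get_contact_force(),1))
push(40,-31,47,28,13);r.sleep(.3)
cap()
print(r.get_clock());snap("top");snap("scene")
E
ls pics
```

```text
[ 0.  -0.1  0. ]
34.5 [-1.5 -0.1  0.4] 29.1 [-3.5  0.  -1.5] 23.6 [-2.5 -0.1 -0.9] 18.2 [-1.7 -0.4 -0.5] 12.7 [-1.1  0.9 -1. ] 7.2 [-0.9  0.3 -0.7] 1.8 [-0.8  0.5 -0.5] -3.7 [-1.5 -1.  -0.3] -9.2 [0.1 0.1 0.2] -14.6 [ 0.1 -0.1  0.6] -20.1 [ 0.1 -0.4 -0.2] -25.5 [ 0.4 -1.5  0.5] -31.0 [-0.  -0.9 -1.6] 
cap 30 (np.float64(334.5), np.float64(149.5)) [ 30.2 -30.8 145. ] theta~ 11.97
23.9417
sc.png
scene0.png
scene_16.8.png
scene_24.0.png
scene_8.7.png
tc.png
top0.png
top_16.9.png
top_24.0.png
```

```bash
python3 - <<'E'
from h import *
phi=-31.
for _ in range(6):
    a=cap()
    if a is None or a<1.0: break
    n=phi-min(a*0.9,6);push(phi,n,28,28,2,v=20,log=False);phi=n;r.sleep(.3)
print(phi,r.get_clock());snap("top")
E
ls -t pics|head -1
```

```text
cap 29 (np.float64(334.6), np.float64(149.6)) [ 30.2 -31.  145. ] theta~ 12.05

cap 30 (np.float64(328.7), np.float64(147.8)) [ 30.8 -16.9 145. ] theta~ 6.64

cap 31 (np.float64(322.2), np.float64(146.0)) [ 31.1  -1.1 145. ] theta~ 0.43
-42.97647198832458 26.0917
top_26.1.png
```

Now withdraw and check from a clear view.

```bash
python3 - <<'E'
from h import *
push(-43,-43,28,40,1,v=60,log=False)
r.servo_line(*pose(-12,-43,60,40,90),velocity=100);r.servo_line(*pose(-80,-43,60,40,60));cap()
d=snap("top");s=vision.get_image("scene");print([q for q in brass(s)])
bt=np.array([q[:2] for q in brass(d)],float).mean(0);bs=brass(s)
if bs:
    p=M.T@(tri(ray(d,*bt),ray(s,*np.array([q[:2] for q in bs],float).mean(0)))-O);print("tri",p,ang(p))
# axle check from the base corners again + expected cap projection
for th in(-3,0,3):
    t=np.radians(th);print(th,[proj(x,W(34,-R*np.sin(t),R*np.cos(t))).round(1).tolist() for x in(d,s) for R in(134,156)])
print(r.get_clock())
E
ls -t pics|head -1
```

```text
cap 30 (np.float64(322.2), np.float64(145.9)) [ 31.5  -1.2 145. ] theta~ 0.46
[(np.int64(271), np.int64(170), 1, 162), (np.int64(272), np.int64(170), 3, 153), (np.int64(273), np.int64(170), 6, 144), (np.int64(271), np.int64(171), 1, 158), (np.int64(272), np.int64(171), 3, 149), (np.int64(273), np.int64(171), 5, 141), (np.int64(274), np.int64(171), 8, 132), (np.int64(270), np.int64(172), -2, 164), (np.int64(271), np.int64(172), 0, 155), (np.int64(272), np.int64(172), 2, 146), (np.int64(273), np.int64(172), 5, 137), (np.int64(274), np.int64(172), 8, 129), (np.int64(275), np.int64(172), 11, 120), (np.int64(270), np.int64(173), -2, 160), (np.int64(271), np.int64(173), 0, 151), (np.int64(272), np.int64(173), 2, 143), (np.int64(273), np.int64(173), 5, 134), (np.int64(274), np.int64(173), 7, 125), (np.int64(275), np.int64(173), 11, 116), (np.int64(270), np.int64(174), -3, 157), (np.int64(271), np.int64(174), -1, 148), (np.int64(272), np.int64(174), 2, 139), (np.int64(273), np.int64(174), 4, 130), (np.int64(274), np.int64(174), 7, 121), (np.int64(275), np.int64(174), 11, 113), (np.int64(270), np.int64(175), -3, 154), (np.int64(271), np.int64(175), -1, 145), (np.int64(272), np.int64(175), 1, 136), (np.int64(273), np.int64(175), 4, 127), (np.int64(270), np.int64(176), -4, 151), (np.int64(275), np.int64(177), 10, 101), (np.int64(271), np.int64(178), -3, 135)]
tri [ 30.86926497  -1.2360249  149.61326992] 0.47333634847045786
-3 [[319.0, 144.9], [318.7, 143.0], [271.0, 178.3], [269.9, 174.6]]
0 [[321.9, 145.6], [322.1, 143.8], [271.8, 176.1], [270.9, 172.0]]
3 [[324.8, 146.3], [325.6, 144.7], [272.6, 174.0], [271.8, 169.5]]
28.1833
top_28.1.png
```

```bash
cp "pics/$(ls -t pics|head -1)" pics/last.png
```

```text
(no output)
```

View pics/last.png

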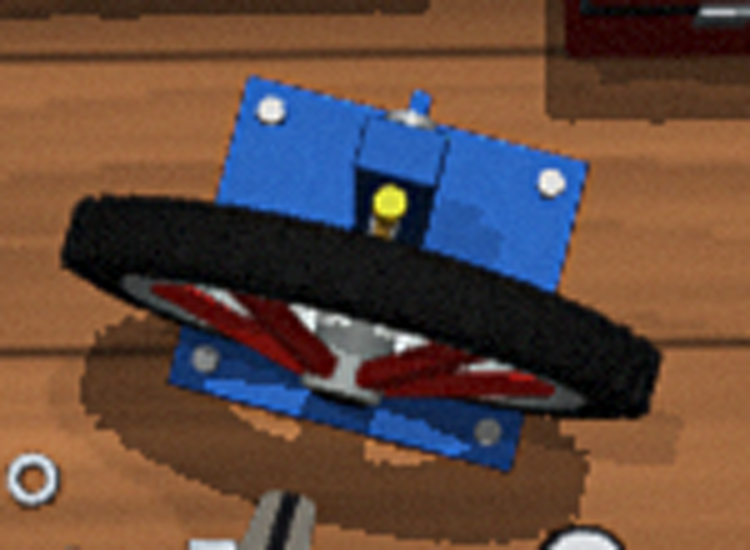

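```bash
python3 - <<'E'
from h import *
from station import sign_off
d=vision.get_image("top");p=M.T@(onz(d,245+401/5,105+153/5,212)-O);print("post ctr local",p.round(1))
print(np.abs(r.get_qd()).max());print(sign_off())
E
```

```text
post ctr local [80.4  0.5 32. ]
0.004586754390454174
the job is handed in; nothing more can be done
None
```

The valve stem now points straight up, about 0.5° off by camera. I turned the wheel in three separate spoke pushes, with the finger fully off the wheel between them, finished clear of the wheel with it at rest, and handed the job in at about 28 s of the 64 s allowed.

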